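Show the disc specimen to the inspection camera

TASK

First set the lever of the light dimmer to half, that is, standing straight upright. Then draw the holder with the round disc (the one with no stud on its head) up out of the rack and hold it in the air in front of the inspection camera: head up, disc centred on the camera's line of sight, its flat face square to it, upright in the picture, 13 cm from the front of the lens; finish while still holding it there. Leave the camera, the other two holders and everything else on the bench as they are.

Things in the scene. Friction and masses are not known exactly. Their poses are not given: they have to be found in the camera images.
- disc: Loose holder (0.10 to 0.17 kg) of a round steel disc, 44 mm across, 4 mm thick, alike on both faces. Origin: disc centre; y = disc normal, z = up to the head, x = along the head. Stem 10 x 4 mm; steel collar 64 (x) x 22 (y) mm from z = 45 to 49 mm rests on the rack; above it a grey flat-topped grip block 36 (x) x 14 (y) mm, z = 49 to 86 mm.
- coupon_a: One of two neighbouring holders, same head and axes, but with a square 38 x 40 mm plate instead of the disc, and a round stud (14 mm across, 14 mm tall) on the head, top at z = 100 mm. Leave in the rack.
- coupon_b: The other holder with square plate and stud, as coupon_a. Leave in the rack.
- rack: Fixed white rack 100 (x) x 215 (y) mm, origin under its centre on the table. Top plate 8 mm thick, top 100 mm above the table, with three through slots 53 (x) x 11 (y) mm at y = -65, 0, 65 mm. The holders hang in them in any order, disc or plate along the rack's x, heads above. The disc's lower edge hangs 33 mm above the table: lift by 70 mm or more to clear the plate.
- dimmer: Fixed grey dimmer box, 130 (x) x 90 (y) x 60 mm, origin under its centre; a half-round scale plate (radius 42 mm, 4 mm thick) stands on its top at y = 26 to 30 mm with ticks, the long middle one straight up = half.
- lever (a joint): Angle of the dimmer lever, rad, 0 to 1.4; 0 = leaning 0.7 rad from vertical towards the dimmer's -x, 0.7 = straight upright (half), 1.4 = leaning to +x. It turns about the dimmer's y axis and stays where it is left (about 0.12 N m friction, 1.5 N at the grip).
- lever_tip (a point): Centre of the lever's grip: a black bar 30 mm long along the dimmer's y, 18 mm diameter, on a 10 mm rod, 85 mm from the hinge.
- lever_hinge (a point): Hinge axis of the lever: a fixed point in the middle of the box's top, 60 mm above the table; its axes are those of the dimmer.
- camera: Fixed inspection camera stand: base 110 x 90 mm, post, and a white camera head with black lens tube and aluminium light ring (60 mm across) whose cross pin is 270 mm above the table, above the body's origin. It looks towards its own -x, tilted down 0.2 to 0.5 rad.
- lens (a point): Centre of the front of the lens, 45 mm from the cross pin. Axes as focus.
- focus (a point): Point in the air 130 mm in front of the lens on the line of sight, where the disc's centre belongs. The camera looks along this frame's -x; y is across the picture, z is up in the picture (tilted from vertical with the camera head).
- bottle: Bystander: white plastic bottle, 60 mm across, 150 mm tall; origin under its centre. Leave it.
- jar: Bystander: amber glass jar with black cap, 52 mm across, 75 mm tall; origin under its centre. Leave it.
- beaker: Bystander: glass cup, 66 mm across, 85 mm tall; origin under its centre. Leave it.
- dish: Bystander: shallow glass dish, 84 mm across, 16 mm tall; origin under its centre. Leave it.
- driver: Bystander: black-handled screwdriver 160 mm long lying along its x; origin under its middle. Leave it.
- tipbox: Bystander: blue open partitioned box 120 x 85 x 55 mm; origin under its centre. Leave it.
- pad: Bystander: small carton 100 x 70 x 30 mm; origin under its centre. Leave it.
There are look-alikes about, which are no part of the job. Leave any blue look-alike of the rack alone. What is shaped like the disc but pink is not meant.

How it is judged:
By the outcome, as a careful person would: the job done as asked, in the order asked, and still so for the second after the job is handed in, while the arm keeps its last pose, push and grip.
It also fails if it takes over 51 s, if anything falls off the work surface, if the arm or the gripper's body presses on something with over 40 N, if the wrist force passes 120 N, or if a joint passes its speed limit or range.

ROBOT

A 7-joint arm with a two-finger parallel gripper is mounted at the origin on the work surface. World frame = base frame: x ahead of the robot, y to its left, z up, the work surface at z = 0. Lengths are in mm, angles in rad, forces in N, time in s.
With the tool pointing down it reaches from about 350 to 900 mm from the base axis. Payload 19.9 kg.
Tool frame: the origin (TCP) lies on the centre line of the jaws, within the pads' length; the fingertips stand 11 mm ahead of it and the grasp point (between the pads) lies 8 mm behind it; z points along the fingers, y is the direction in which the jaws open and shut (so a half turn about z gives the same grasp; the last joint's range is limited). The gripper opens to 94 mm and grips with 3 to 60 N. Pads are 16 mm wide; open, the fingers measure 119 mm over their backs; the gripper's body (75 mm by 177 mm) begins 78 mm behind the grasp point.
Start: joints at [1.194, 0.417, -0.01, 1.614, 0.005, 1.111, -0.053], TCP at [205.356, -590.278, 216.425] pointing down, gripper open.
Joint ranges: [-2.81, 2.81], [-0.39, 2.02], [-1.27, 1.25], [0.06, 2.57], [-1.19, 4.33], [0.19, 2], [-2.82, 2.82]. Speed limits (rad/s): [1.89, 1.89, 2.39, 2.39, 3.01, 3.01, 3.01].

INTERFACE

Orientations are given as a unit quaternion [w, x, y, z].
In Python, from bench import bot, capture, camera_model, look_for, silhouettes gives the robot as it stands.
- The arm moves only by the tool move_arm, never from a script. Its argument "steps" is one flat list of numbers, 6 for each row, row after row: the shift along the world's x, y, z normalised to -1 to 1, where 1 is 0.03 m, then the turn, a rotation vector about the world's x, y, z normalised to -1 to 1, where 1 is 6 degrees. In form: [x, y, z, rx, ry, rz, x, y, z, rx, ry, rz, ...]. A call has 1 to 8 rows; each row shifts and turns the commanded pose from where the row before left it; what a row does not reach is not made up. A row lasts 1/10 s, in which the tool goes at most 50 mm and 8.59 degrees, less where a joint would pass 70% of its speed; a pose out of reach is approached as far as the arm can. A call with a number of a shift or a turn outside -1 to 1 is refused whole. A call with a gripper value outside its range is refused whole. "jaw" is the closure, from -1 (fully open) to 1 (shut), set as the call begins (left out, the last holds). The fingers move at their own pace and stop on an object; "grip_force" is the grip in N (left out, the last holds). Time passes only in rows, so rows that do not move let the fingers close. It gives the time, the measured TCP pose, the force and the opening at its end, in the units of the state.
- bot.observe(): the state, without advancing time (a new reading comes with each control period).
- capture(name): name is "scene" or "side" or "wrist"; returns (picture, depth): 384x512x3 uint8, red, green, blue; 384x512 float32, mm along the optical axis (not along the pixel's ray), 0 where there is no reading.
- camera_model(name): a dict with "fx", "fy", "cx", "cy" (pixels), "T" (4x4, takes a point from camera to world coordinates); the wrist camera has in their place "hand_eye" (4x4, takes a point from camera to tool coordinates, whose origin is the TCP and whose axes are the flange's). Camera axes: x right, y down, z forward; pixel columns grow to the right and rows downward; lengths in mm; the calibration is good to about 2 mm. A picture is of the moment at which its call begins: read the wrist's pose just before it. camera_model takes no time and is no camera call.
- bot.sign_off(): hands the job in, once; it reports no verdict.
Trained networks look in the newest picture that a camera, given by its name, has taken for a name from the list of things; names that differ only in an ending like _2 or _b are one class to them, and where a whole thing is asked for, a point or a joint stands for the part that bears it (a point fixed in the world has none). Each returns a list of dicts, best first, with "score" (0 to 1); they miss things now and then, are a little off and sometimes report something else, mostly with a low value. They report only what shows in the picture. A call takes as long as a camera call. They do not tell look-alikes from the thing itself.
- look_for(camera, name): "position" ([column, row] in pixels, amid what is visible of it).
- silhouettes(camera, name): "pixels" (384x512 bool, what is visible of it) and "position" ([column, row] in pixels, amid what is visible of it).
The state is a dict: "time": time; "q": joint angles; "qd": joint speeds; "joint_torque": joint torques, N m; "ee_pos": TCP position; "eef_rot": TCP orientation; "force": force on the tool from outside, world axes, zero at the start; "wrist_torque": the same for the moment, N m; "opening": opening from 0.0 (shut) to 1.0 (fully open).
Only numpy, scipy, OpenCV 4.12 (cv2) and the standard library are available. Lean on these libraries where they do the work, as an engineer would, in place of code of your own. Each camera call takes 0.05 s, during which the arm holds its last target.

## Working session

There is one attempt and no reset: what is moved stays moved. The work goes in short steps, Python scripts to look and compute and a tool call to move; the robot and the scene stay as the last step left them, time stands still between calls to the robot, and variables do not carry over. Pictures are saved under pics/ and viewed, and the job is handed in when it is done.

Besides the shell and the picture viewer there is one more tool, called after ">>>" by a JSON object that holds its "method" and its "body", one argument or row to a line. move_arm: Moves the arm, as the interface text tells. Its arguments: {"type":"object","properties":{"steps":{"type":"array"},"jaw":{"type":"number"},"grip_force":{"type":"number"}},"required":["steps"]}

```bash
ls; mkdir -p pics; python3 - <<'E'
from bench import bot,capture,camera_model
import cv2,numpy as np,json
print(bot.observe())
for n in ["scene","side","wrist"]:
    s=bot.observe()
    p,d=capture(n); cv2.imwrite(f"pics/{n}0.png",p[:,:,::-1]); np.savez(f"{n}0.npz",p=p,d=d)
    m=camera_model(n); print(n,{k:np.round(v,3).tolist() for k,v in m.items()})
E
```

```text
pics
{'time': 0.0, 'q': array([ 1.19452034,  0.41798367, -0.01029106,  1.61416486,  0.00468632,
        1.11071462, -0.05299042]), 'qd': array([-2.82506090e-03, -1.69394976e-03,  5.50450825e-04,  7.93180641e-05,
        2.26765905e-03, -1.36891332e-03, -1.12484626e-03]), 'joint_torque': array([-4.41416096e-04, -8.51260471e+01,  6.39736522e-01, -4.25973129e+01,
       -4.86055668e-02,  1.87865779e-02,  1.99537467e-04]), 'ee_pos': array([ 205.21326039, -589.96047113,  215.8232001 ]), 'eef_rot': array([-6.06092476e-04,  9.86023052e-01,  1.66607779e-01, -1.45584792e-04]), 'force': array([-0.47798818, -0.50878099, -0.17138153]), 'wrist_torque': array([ 0.0438926 ,  0.01989044, -0.01808978]), 'opening': 0.999501999286726}
scene {'fx': 366.405, 'fy': 366.405, 'cx': 259.722, 'cy': 191.272, 'T': [[-0.787, 0.379, -0.486, 1056.602], [0.616, 0.478, -0.626, 784.799], [-0.005, -0.793, -0.61, 842.211], [0.0, 0.0, 0.0, 1.0]]}
side {'fx': 470.286, 'fy': 470.286, 'cx': 258.86, 'cy': 191.945, 'T': [[0.704, -0.403, 0.585, -371.236], [-0.71, -0.414, 0.569, -735.968], [0.013, -0.816, -0.577, 1063.327], [0.0, 0.0, 0.0, 1.0]]}
wrist {'fx': 292.566, 'fy': 292.566, 'cx': 254.6, 'cy': 192.34, 'hand_eye': [[-0.0, -0.966, -0.26, 75.241], [1.0, -0.0, 0.0, 1.1], [-0.0, -0.26, 0.966, -168.089], [0.0, 0.0, 0.0, 1.0]]}
```

View pics/scene0.png

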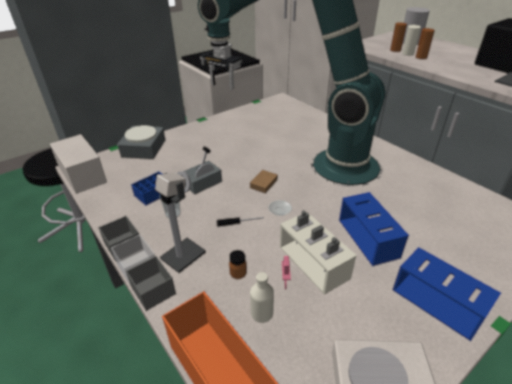

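View pics/side0.png

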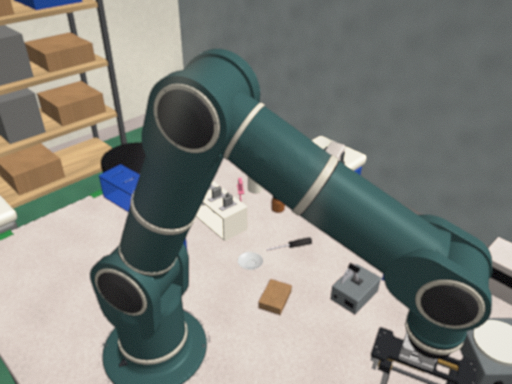

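View pics/wrist0.png

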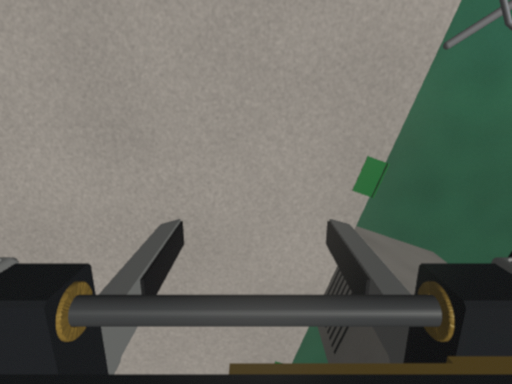

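The scene picture shows the white rack at (316,250), the dimmer at (203,175), the inspection camera at (178,220), blue rack look-alikes at (373,228) and (445,290), and a pink holder at (286,268). Next I'll zoom in.

```bash
python3 - <<'E'
import cv2,numpy as np
p=np.load("scene0.npz")['p'][:,:,::-1]
a=cv2.resize(p[200:295,265:365],None,fx=4,fy=4,interpolation=cv2.INTER_CUBIC)
b=cv2.resize(p[140:275,130:265],None,fx=4,fy=4,interpolation=cv2.INTER_CUBIC)
b=cv2.resize(b,(400,400));a=cv2.resize(a,(400,380));a=cv2.copyMakeBorder(a,0,20,0,0,0)
cv2.imwrite("pics/crop0.png",np.hstack([a,b]))
from bench import look_for,silhouettes,camera_model
for n in ["disc","coupon_a","rack","dimmer","lever_tip","camera","lens","bottle","jar"]:
    for c in ["scene"]:
        print(n,c,[(round(x['score'],2),np.round(x['position']).tolist()) for x in look_for(c,n)])
E
```

```text
disc scene [(0.8, [316.0, 236.0]), (0.66, [284.0, 270.0])]
coupon_a scene [(0.56, [302.0, 224.0]), (0.52, [334.0, 247.0])]
rack scene [(0.92, [315.0, 261.0]), (0.83, [373.0, 231.0]), (0.59, [446.0, 294.0])]
dimmer scene [(0.58, [203.0, 176.0])]
lever_tip scene [(0.62, [203.0, 153.0])]
camera scene [(0.57, [177.0, 221.0])]
lens scene [(0.93, [173.0, 184.0]), (0.34, [205.0, 153.0])]
bottle scene [(0.96, [263.0, 298.0]), (0.16, [225.0, 223.0])]
jar scene [(0.87, [238.0, 264.0])]
```

View pics/crop0.png

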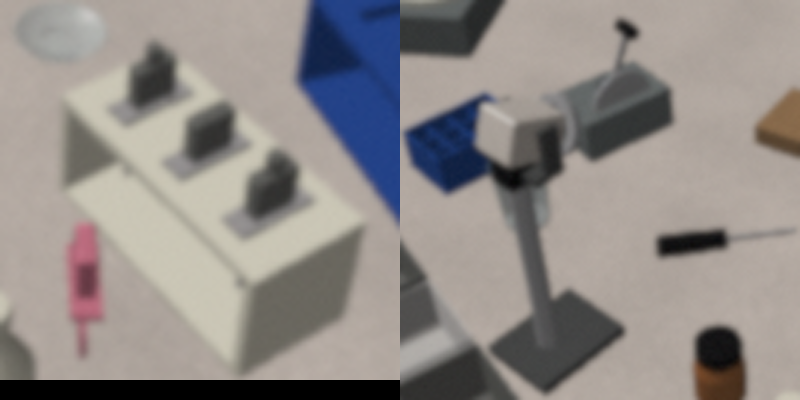

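Candidates for the disc holder: left head (302,224) has a stud, middle head (316,236) has none, right head (334,247) has a stud, and the pink holder is at (284,270). The middle one in the white rack is the match. Now measuring.

```bash
cat > h.py <<'E'
import numpy as np,cv2
from scipy.spatial.transform import Rotation as R
def cloud(d,m,T=None):
    T=m['T'] if T is None else T
    v,u=np.indices(d.shape); z=d.astype(float)
    P=np.stack([(u-m['cx'])/m['fx']*z,(v-m['cy'])/m['fy']*z,z],-1)
    W=P@np.array(T)[:3,:3].T+np.array(T)[:3,3]; W[d<=0]=np.nan
    return W
def toolT(s):
    T=np.eye(4); q=s['eef_rot']; T[:3,:3]=R.from_quat([q[1],q[2],q[3],q[0]]).as_matrix(); T[:3,3]=s['ee_pos']; return T
E
python3 - <<'E'
from h import *
from bench import *
m=camera_model("scene"); f=np.load("scene0.npz"); W=cloud(f['d'],m); p=f['p'].astype(int)
z=W[...,2]
print("table z", np.nanmedian(z[270:300,200:240]))
def reg(r0,r1,c0,c1,mask):
    M=np.zeros(z.shape,bool);M[r0:r1,c0:c1]=1;return M&mask
white=(p.min(-1)>150)&(p[...,0]-p[...,2]>10)
t=reg(205,290,275,360,(abs(z-100)<6))
P=W[t][:,:2].astype(np.float32); print("rack top",len(P),cv2.minAreaRect(P),np.nanmedian(z[t]))
for c in [(302,222),(316,234),(334,247)]:
    h=reg(c[1]-14,c[1]+14,c[0]-12,c[0]+12,z>115); Q=W[h]; print("head",c,len(Q),np.round(np.median(Q,0)),np.round(Q.max(0)),np.round(Q.min(0)))
t=reg(160,200,175,230,abs(z-60)<5);print("dimmer",cv2.minAreaRect(W[t][:,:2].astype(np.float32)),t.sum())
t=reg(145,160,195,215,z>80)
for i in zip(*np.where(t)): print(i,np.round(W[i]),p[i])
t=reg(235,275,155,210,(abs(z-W[260,180,2])<10));print("cambase",W[260,180],cv2.minAreaRect(W[t][:,:2].astype(np.float32)),t.sum())
t=reg(165,210,150,195,z>200); Q=W[t]; print("camhead",len(Q),Q.mean(0),Q.min(0),Q.max(0))
E
```

```text
table z -0.2876677417434621
rack top 1670 ((442.6558837890625, 299.388671875), (265.74273681640625, 254.3171844482422), 52.763763427734375) 99.80808869562037
head (302, 222) 150 [476. 236. 135.] [496. 300. 157.] [453. 222. 115.]
head (316, 234) 141 [479. 300. 132.] [498. 356. 143.] [454. 236. 115.]
head (334, 247) 150 [487. 365. 136.] [501. 370. 156.] [461. 303. 115.]
dimmer ((529.1085205078125, -259.25714111328125), (129.04566955566406, 92.0909194946289), 2.780179023742676) 277
(np.int64(146), np.int64(204)) [ 494. -275.  147.] [118 111 106]
(np.int64(147), np.int64(203)) [ 498. -277.  143.] [99 94 90]
(np.int64(147), np.int64(204)) [ 496. -273.  144.] [76 71 68]
(np.int64(147), np.int64(205)) [ 496. -266.  147.] [77 72 69]
(np.int64(147), np.int64(206)) [ 490. -269.  144.] [96 90 86]
(np.int64(148), np.int64(202)) [ 503. -276.  141.] [126 119 114]
(np.int64(148), np.int64(203)) [ 503. -269.  144.] [81 76 73]
(np.int64(148), np.int64(204)) [ 499. -268.  144.] [49 47 45]
(np.int64(148), np.int64(205)) [ 498. -262.  146.] [41 38 37]
(np.int64(148), np.int64(206)) [ 494. -262.  144.] [
[... 2909 characters left out ...]
  114.] [120 116 114]
(np.int64(157), np.int64(205)) [ 504. -259.  110.] [120 115 112]
(np.int64(158), np.int64(203)) [ 512. -260.  109.] [139 133 130]
(np.int64(158), np.int64(204)) [ 510. -256.  110.] [117 114 111]
(np.int64(158), np.int64(205)) [ 503. -262.  104.] [129 123 119]
(np.int64(159), np.int64(203)) [ 513. -260.  105.] [133 128 125]
(np.int64(159), np.int64(204)) [ 510. -257.  105.] [118 113 110]
cambase [790.52657591  52.24657898  15.09550396] ((792.5032958984375, 33.97046661376953), (154.60028076171875, 93.29920959472656), 11.88897705078125) 795
camhead 944 [767.65638399  41.93816936 268.61357153] [714.63970438  -5.45689368 200.79926954] [804.75263045  65.07027489 302.33437569]
```

Dimmer at about (529,-259) and lever tip at about (496,-256,138), so the lever is about 0.4 rad short of upright. I'll move over it for a close look.

>>> {"method": "move_arm", "body": {
  "steps": [0.8,0.85,0.1,0,0,0.95,0.8,0.85,0.1,0,0,0.95,0.8,0.85,0.1,0,0,0.95,0.8,0.85,0.1,0,0,0.95,0.8,0.85,0.1,0,0,0.95,0.8,0.85,0.1,0,0,0.95,0.8,0.85,0.1,0,0,0.95,0.8,0.85,0.1,0,0,0.95]
}}

```text
time: 1.4
ee_pos: [398.2, -385.2, 240.7]
eef_rot: [0.0, 0.843, 0.537, -0.0]
force: [1.4, 0.0, 0.0]
opening: 1.003
```

>>> {"method": "move_arm", "body": {
  "steps": [0.8,0.85,0.1,0,0,0.95,0.8,0.85,0.1,0,0,0.95,0.8,0.85,0.1,0,0,0.95,0.8,0.85,0.1,0,0,0.95,0.8,0.85,0.1,0,0,0.95,0,0,0,0,0,0,0,0,0,0,0,0,0,0,0,0,0,0]
}}

```text
time: 2.2
ee_pos: [516.7, -259.7, 255.3]
eef_rot: [-0.0, 0.687, 0.726, -0.0]
force: [-0.5, -1.3, 0.2]
opening: 1.002
```

```bash
cat > snap.py <<'E'
import sys
from h import *
from bench import *
def snap(tag,name="wrist"):
    s=bot.observe(); p,d=capture(name); m=camera_model(name)
    T=toolT(s)@np.array(m['hand_eye']) if name=="wrist" else np.array(m['T'])
    np.savez(tag+".npz",p=p,d=d,T=T); cv2.imwrite(f"pics/{tag}.png",p[:,:,::-1])
    return s,p,d,m,T
E
python3 - <<'E'
from snap import *
s,p,d,m,T=snap("wrist1"); print(s)
E
```

```text
{'time': 2.2, 'q': array([ 0.7558555 ,  0.32850893, -0.43029534,  1.67666069,  0.14731225,
        1.1688932 ,  0.34308614]), 'qd': array([ 0.00674549, -0.00354744,  0.00210899,  0.00101394, -0.00129059,
        0.00075899,  0.00109422]), 'joint_torque': array([-1.48685250e+00, -7.35526586e+01, -6.67364985e+00, -4.34384000e+01,
       -9.04555502e-02,  3.00202298e-02,  8.47997842e-03]), 'ee_pos': array([ 516.67454927, -259.72316999,  255.26969862]), 'eef_rot': array([-9.75367476e-05,  6.87358700e-01,  7.26318047e-01, -3.18948318e-04]), 'force': array([-0.45269073, -1.25825329,  0.225846  ]), 'wrist_torque': array([-0.04479529, -0.05008403, -0.02233269]), 'opening': 1.0019518547157267}
```

View pics/wrist1.png

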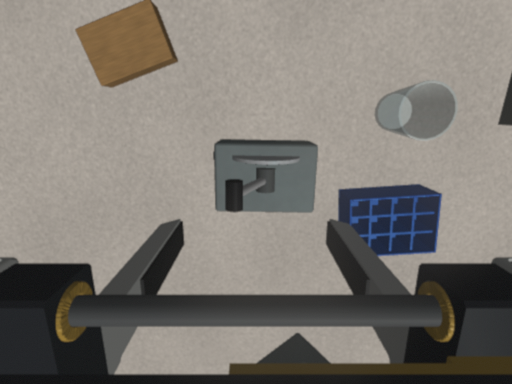

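The wrist picture shows the dimmer at (266,180), bar at (234,195), and the scale plate on the +y side at (266,160). So the dimmer's x is roughly world +x.

```bash
python3 - <<'E'
from snap import *
m=camera_model("wrist"); f=np.load("wrist1.npz"); W=cloud(f['d'],m,f['T']); z=W[...,2]; p=f['p'].astype(int)
print("table",np.nanmedian(z[60:120,200:300]))
M=np.zeros(z.shape,bool); M[135:216,205:325]=1
t=M&(abs(z-60)<5); r=cv2.minAreaRect(W[t][:,:2].astype(np.float32)); print("box",t.sum(),r,np.median(z[t]))
t=M&(z>125)&(p.max(-1)<60); Q=W[t]; print("bar",len(Q),np.median(Q,0),Q.min(0),Q.max(0)); print(cv2.minAreaRect(Q[:,:2].astype(np.float32)))
t=M&(z>70)&(p.max(-1)>=60); Q=W[t]; 
t2=M&(z>70)&(z<106)&(W[...,1]>-245);Q=W[t2];print("plate",len(Q),Q.min(0),Q.max(0))
t3=M&(z>63)&(z<80)&(W[...,1]<-245);Q=W[t3];print("hub",len(Q),Q.min(0),Q.max(0),np.median(Q,0))
print([ (x['score'],x['position']) for x in look_for("wrist","lever_hinge")])
print([ (x['score'],x['position']) for x in look_for("wrist","lever_tip")])
c=cv2.resize(f['p'][130:220,200:330,::-1],None,fx=6,fy=6,interpolation=cv2.INTER_CUBIC); cv2.imwrite("pics/c1.png",c)
E
```

```text
table -0.09072856854976408
box 5303 ((529.735595703125, -265.0069274902344), (130.02099609375, 90.11894989013672), 2.2086689472198486) 59.805944736323056
bar 526 [ 496.27411326 -263.88988116  145.30678042] [ 487.28068099 -279.99422235  128.80801435] [ 504.73780665 -250.91935789  148.49363579]
((496.1587829589844, -265.2185974121094), (16.326810836791992, 28.98292350769043), 2.9548888206481934)
plate 448 [ 489.39994359 -241.14377701   70.0058622 ] [ 568.91235839 -233.57168927  103.18726462]
hub 399 [ 517.76109454 -280.44069299   63.16025112] [ 541.36151458 -249.5407031    79.52458385] [ 530.59838489 -261.96019039   70.5845339 ]
[(0.87, [264.4, 174.6])]
[(0.92, [235.8, 190.7])]
```

View pics/c1.png

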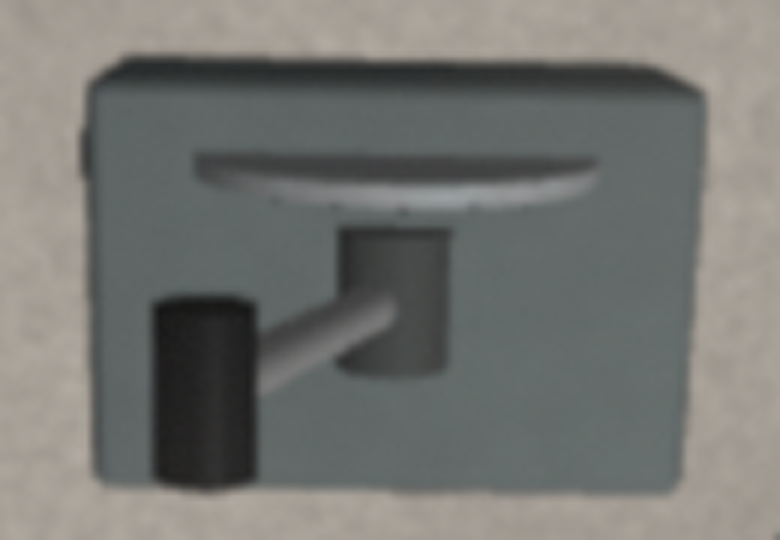

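>>> {"method": "move_arm", "body": {
  "steps": [-0.35,-0.1,-0.75,0,0,-0.17,-0.35,-0.1,-0.75,0,0,0,0,0,-0.8,0,0,0,0,0,-0.8,0,0,0,0,0,-0.7,0,0,0,0,0,0,0,0,0,0,0,0,0,0,0]
}}

```text
time: 3.05
ee_pos: [496.3, -265.1, 141.9]
eef_rot: [-0.0, 0.693, 0.721, -0.0]
force: [0.1, -0.4, 0.4]
opening: 0.998
```

```bash
python3 - <<'E'
from snap import *
s,p,d,m,T=snap("wrist2"); print(s['ee_pos'],s['eef_rot'],s['force'])
snap("side2","side")
E
```

```text
[ 496.29961334 -265.1080336   141.94075381] [-7.54459240e-05  6.93255335e-01  7.20692051e-01 -5.09993469e-05] [ 0.12996113 -0.38583511  0.37055038]
```

View pics/wrist2.png

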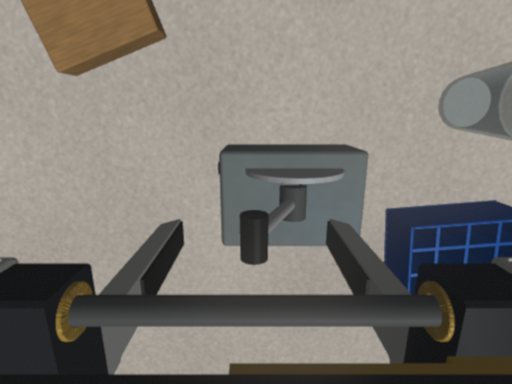

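The bar at (254,237) sits centred between the fingers. Closing gently.

>>> {"method": "move_arm", "body": {
  "steps": [0,0,0,0,0,0,0,0,0,0,0,0,0,0,0,0,0,0,0,0,0,0,0,0,0,0,0,0,0,0,0,0,0,0,0,0,0,0,0,0,0,0,0,0,0,0,0,0],
  "jaw": 1,
  "grip_force": 10
}}

```text
time: 3.95
ee_pos: [496.3, -264.8, 141.4]
eef_rot: [-0.0, 0.693, 0.721, -0.0]
force: [-0.1, 0.3, 0.2]
opening: 0.359
```

>>> {"method": "move_arm", "body": {
  "steps": [0,0,0,0,0,0,0,0,0,0,0,0,0,0,0,0,0,0,0,0,0,0,0,0,0,0,0,0,0,0,0,0,0,0,0,0]
}}

```text
time: 4.55
ee_pos: [496.3, -264.8, 141.4]
eef_rot: [-0.0, 0.693, 0.721, -0.0]
force: [-0.9, -0.8, 1.4]
opening: 0.188
```

>>> {"method": "move_arm", "body": {
  "steps": [0.186,0,0.07,0,0,0,0.186,0,0.06,0,0,0,0.186,0,0.045,0,0,0,0.186,0,0.03,0,0,0,0.186,0,0.02,0,0,0,0.183,0,0.01,0,0,0,0,0,0,0,0,0,0,0,0,0,0,0]
}}

```text
time: 5.35
ee_pos: [530.3, -264.7, 148.5]
eef_rot: [0.0, 0.693, 0.721, 0.0]
force: [2.1, 1.0, 0.1]
opening: 0.187
```

>>> {"method": "move_arm", "body": {
  "steps": [0,0,0,0,0,0,0,0,0,0,0,0,0,0,0,0,0,0,0,0,0,0,0,0,0,0,0.3,0,0,0,0,0,1,0,0,0,0,0,1,0,0,0,0,0.3,1,0,0,0],
  "jaw": -1
}}

```text
time: 6.15
ee_pos: [529.5, -256.6, 249.2]
eef_rot: [0.0, 0.693, 0.72, -0.0]
force: [0.4, -0.2, -0.3]
opening: 0.831
```

```bash
cat > lev.py <<'E'
from snap import *
def lev(tag):
    s,p,d,m,T=snap(tag); W=cloud(d,m,T); z=W[...,2]; p=p.astype(int)
    print(s['time'],s['ee_pos'],s['force'],s['opening'])
    M=(abs(W[...,0]-530)<75)&(abs(W[...,1]+265)<60)
    t=M&(abs(z-60)<4); r=cv2.minAreaRect(W[t][:,:2].astype(np.float32)); print("box",t.sum(),r)
    t=M&(z>125)&(z<165)&(p.max(-1)<60); Q=W[t]; rb=cv2.minAreaRect(Q[:,:2].astype(np.float32)); print("bar",len(Q),np.median(Q,0),Q.min(0),Q.max(0),rb)
    cv2.imwrite(f"pics/{tag}.png",np.ascontiguousarray(p[:,:,::-1]).astype(np.uint8))
E
python3 -c "from lev import *; lev('wrist3'); snap('scene3','scene')"
```

```text
6.15 [ 529.46973189 -256.55671197  249.23060705] [ 0.40436933 -0.21182483 -0.32630998] 0.8312103303102891
box 5700 ((529.6806030273438, -264.33990478515625), (129.890625, 88.01714324951172), 2.151698589324951)
bar 555 [ 529.88008255 -261.83054389  152.55229389] [ 520.94961341 -278.65565501  136.25358095] [ 538.36784349 -249.39633288  155.96678928] ((529.7181396484375, -264.0039367675781), (16.36028480529785, 28.93627166748047), 2.5097577571868896)
```

View pics/wrist3.png

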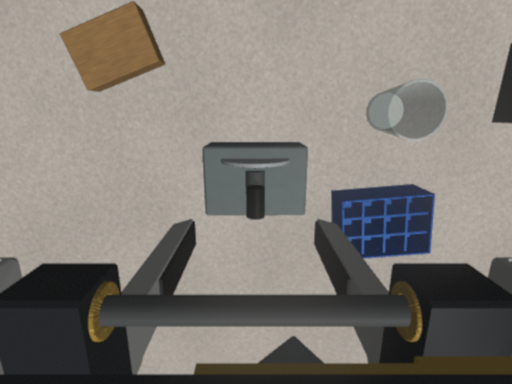

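Lever bar at x=529.7 against the box centre at 529.7, so it stands upright. Now to the rack.

>>> {"method": "move_arm", "body": {
  "steps": [-0.08,0.93,0.2,0,0,0.75,-0.08,0.93,0.2,0,0,0.75,-0.08,0.93,0.2,0,0,0.75,-0.08,0.93,0.2,0,0,0.75,-0.08,0.93,0.2,0,0,0.75,-0.08,0.93,0,0,0,0.75,-0.08,0.93,0,0,0,0.75,-0.08,0.93,0,0,0,0.75]
}}

```text
time: 7.05
ee_pos: [510.2, -30.7, 277.2]
eef_rot: [-0.0, 0.434, 0.901, -0.0]
force: [1.0, -0.5, -0.6]
opening: 1.0
```

>>> {"method": "move_arm", "body": {
  "steps": [-0.08,0.93,0,0,0,0.75,-0.08,0.93,0,0,0,0.75,-0.08,0.93,0,0,0,0.75,-0.08,0.93,0,0,0,0.75,-0.08,0.93,0,0,0,0.75,-0.08,0.93,0,0,0,0.75,-0.08,0.93,0,0,0,0.75,-0.08,0.93,0,0,0,0.75]
}}

```text
time: 7.85
ee_pos: [490.7, 192.9, 277.4]
eef_rot: [-0.0, 0.134, 0.991, 0.0]
force: [0.9, 0.4, -0.6]
opening: 1.0
```

>>> {"method": "move_arm", "body": {
  "steps": [-0.08,0.93,0,0,0,0.75,-0.08,0.93,0,0,0,0.75,-0.08,0.93,0,0,0,0.75,-0.08,0.93,0,0,0,0.75,0,0,0,0,0,0,0,0,0,0,0,0]
}}

```text
time: 8.45
ee_pos: [481.1, 303.3, 277.2]
eef_rot: [-0.0, -0.021, 1.0, 0.0]
force: [0.2, -1.1, 0.1]
opening: 0.999
```

```bash
python3 - <<'E'
from snap import *
s,p,d,m,T=snap("wrist4"); print(s['ee_pos'],s['eef_rot'],s['q'])
W=cloud(d,m,T); z=W[...,2]
print("table",np.nanmedian(z[abs(z)<10]))
t=(abs(z-100)<3)&(abs(W[...,0]-480)<80)&(abs(W[...,1]-300)<130)&(p.min(-1)>120)
print("top",t.sum(),cv2.minAreaRect(W[t][:,:2].astype(np.float32)),np.median(z[t]))
for n in ["disc","coupon_a"]: print(n,[(round(x['score'],2),np.round(x['position']).tolist()) for x in look_for("wrist",n)])
for y in (235,300,365):
    t=(z>115)&(z<175)&(abs(W[...,0]-480)<50)&(abs(W[...,1]-y)<20); Q=W[t]; t2=(abs(z-137)<3)&t
    print(y,len(Q),Q.max(0),cv2.minAreaRect(W[t2][:,:2].astype(np.float32)),np.median(z[t2]))
E
```

```text
[481.06467025 303.33307464 277.182558  ] [-3.50945763e-04 -2.10314293e-02  9.99778745e-01  1.31870539e-04] [ 0.10386748  0.3978208  -0.93222433  1.66061711  0.33290164  1.25303008
  0.71611942]
table -0.044895603284459185
top 11532 ((476.1923522949219, 291.3265380859375), (215.4872589111328, 100.46692657470703), 84.60467529296875) 99.86668114834606
disc [(0.91, [246.0, 176.0]), (0.77, [253.0, 258.0]), (0.27, [179.0, 284.0])]
coupon_a [(0.93, [187.0, 168.0])]
235 618 [487.55750739 235.44988027 157.28139318] ((469.8805847167969, 226.89686584472656), (14.104372024536133, 36.15552520751953), 84.77418518066406) 139.00846731729428
300 466 [493.65423123 299.68774564 143.02260622] ((475.8987121582031, 291.5115661621094), (13.985132217407227, 36.03656768798828), 84.68232727050781) 139.61910655804184
365 589 [499.94875879 364.42161139 156.39782377] ((481.9264831542969, 356.0496520996094), (14.39556884765625, 35.877132415771484), 84.22965240478516) 139.1008876823048
```

View pics/wrist4.png

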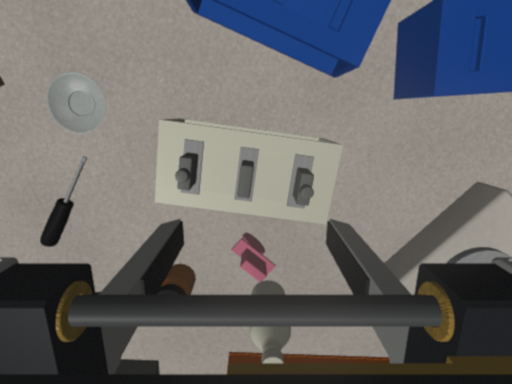

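The middle head (246,176) has no stud and tops out at 143 mm; the neighbours at (187,168) and (303,185) have studs at 157. I'm taking the middle holder at (475.9,291.5), x axis at -5.3°. Opening partly for the descent.

>>> {"method": "move_arm", "body": {
  "steps": [-0.09,-0.2,-0.6,0,0,-0.64,-0.08,-0.19,-0.6,0,0,-0.64,0,0,-0.8,0,0,0,0,0,-0.8,0,0,0,0,0,0,0,0,0,0,0,0,0,0,0],
  "jaw": 0.14
}}

```text
time: 9.2
ee_pos: [476.9, 290.3, 194.1]
eef_rot: [0.0, 0.048, 0.999, -0.0]
force: [-0.2, 1.0, 0.6]
opening: 0.528
```

```bash
python3 - <<'E'
from snap import *
s,p,d,m,T=snap("wrist5"); print(s['ee_pos'],s['eef_rot'],s['opening'])
W=cloud(d,m,T); z=W[...,2]
t=(abs(z-140)<5)&(abs(W[...,0]-476)<30)&(abs(W[...,1]-291)<15)
print(t.sum(),cv2.minAreaRect(W[t][:,:2].astype(np.float32)),np.median(z[t]))
E
```

```text
[476.88169337 290.28267532 194.14281317] [ 1.12104352e-05  4.75627059e-02  9.98868254e-01 -2.24096114e-05] 0.5281974458657255
777 ((475.6943664550781, 291.4540100097656), (13.923074722290039, 35.835655212402344), 84.93756866455078) 140.57624701730938
```

View pics/wrist5.png

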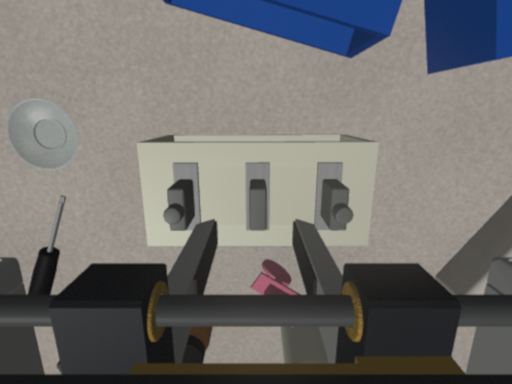

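The middle head at (258,205) lies between the fingers and the neighbours clear. Going down.

>>> {"method": "move_arm", "body": {
  "steps": [-0.04,0.04,0,0,0,0,0,0,0,0,0,0,0,0,-0.6,0,0,0,0,0,-0.7,0,0,0,0,0,-0.7,0,0,0,0,0,-0.5,0,0,0,0,0,0,0,0,0]
}}

```text
time: 9.95
ee_pos: [474.9, 291.4, 117.2]
eef_rot: [-0.001, 0.047, 0.999, -0.001]
force: [0.3, -0.5, 0.1]
opening: 0.43
```

>>> {"method": "move_arm", "body": {
  "steps": [0.02,0,0.05,0,0,0,0,0,0,0,0,0,0,0,0,0,0,0,0,0,0,0,0,0,0,0,0,0,0,0,0,0,0,0,0,0,0,0,0,0,0,0,0,0,0,0,0,0],
  "jaw": 1,
  "grip_force": 40
}}

```text
time: 10.75
ee_pos: [476.4, 291.9, 120.6]
eef_rot: [0.0, 0.047, 0.999, 0.0]
force: [-0.4, -1.4, 8.1]
opening: 0.149
```

>>> {"method": "move_arm", "body": {
  "steps": [0,0,0.1,0,0,0,0,0,0.3,0,0,0,0,0,0.6,0,0,0,0,0,0.8,0,0,0,0,0,0.8,0,0,0,0,0,0.8,0,0,0,0,0,0.8,0,0,0,0,0,0.8,0,0,0]
}}

```text
time: 11.55
ee_pos: [475.8, 291.7, 271.6]
eef_rot: [0.0, 0.047, 0.999, -0.0]
force: [-0.2, 0.5, -2.0]
opening: 0.146
```

```bash
python3 - <<'E'
from snap import *
s,p,d,m,T=snap("wrist6"); print(s['ee_pos'],s['eef_rot'],s['opening'],s['force'],s['q'])
snap("scene6","scene")
p=np.load("scene6.npz")['p']
cv2.imwrite("pics/s6.png",cv2.resize(p[100:300,130:400,::-1],None,fx=2.9,fy=2.9,interpolation=cv2.INTER_CUBIC))
E
```

```text
[475.75366979 291.69937732 271.57456124] [ 9.44817827e-05  4.71000639e-02  9.98890171e-01 -2.38925147e-05] 0.14596574945282978 [-0.15684649  0.45386182 -2.00542281] [ 0.11295383  0.37126539 -0.90957964  1.6945367   0.30909951  1.22794989
  0.60749318]
```

View pics/s6.png

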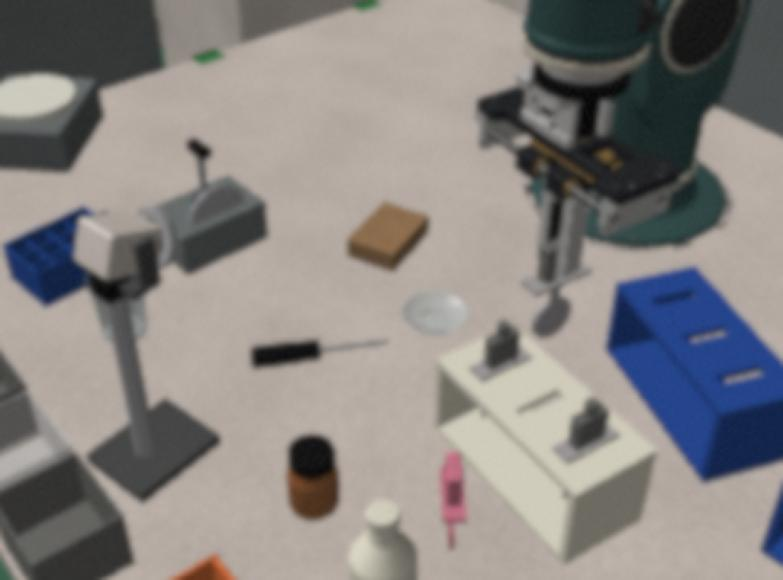

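View pics/wrist6.png

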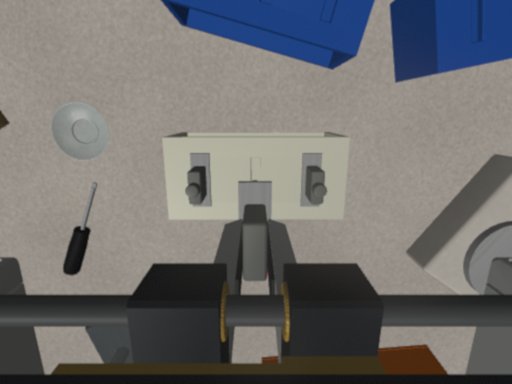

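The holder is free and hanging upright from the jaws, and the neighbours are still in place. Now the inspection camera's pose, starting with the side view.

```bash
python3 - <<'E'
from snap import *
s,p,d,m,T=snap("side6","side")
for n in ["camera","lens","focus"]:
    print(n,[(round(x['score'],2),np.round(x['position']).tolist()) for x in look_for("side",n)])
cv2.imwrite("pics/s6.png",cv2.resize(p[80:300,250:480,::-1],None,fx=2.6,fy=2.6,interpolation=cv2.INTER_CUBIC))
E
```

```text
camera [(0.67, [332.0, 188.0])]
lens [(0.86, [332.0, 154.0]), (0.18, [219.0, 212.0])]
focus [(0.87, [331.0, 156.0])]
```

View pics/side6.png

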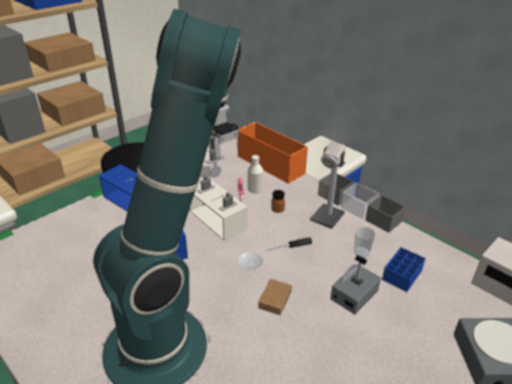

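View pics/s6.png

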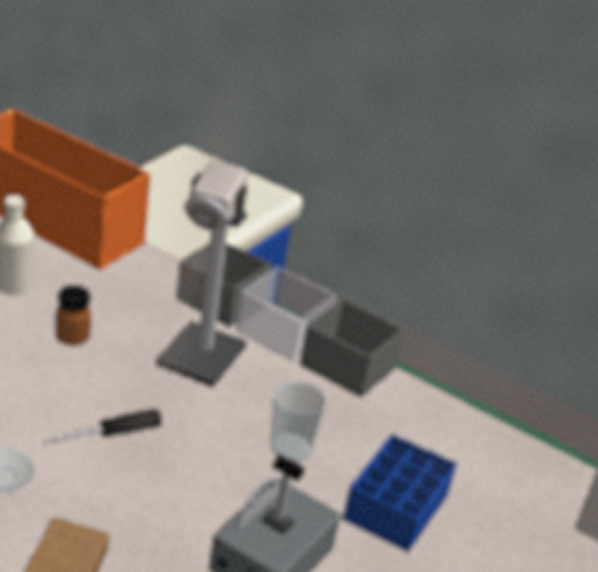

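```bash
python3 - <<'E'
from snap import *
for tag in ["scene6","side6"]:
    n=tag[:-1]; m=camera_model(n); f=np.load(tag+".npz"); p=f['p']; W=cloud(f['d'],m); z=W[...,2]
    near=(np.hypot(W[...,0]-790,W[...,1]-40)<110)
    pi=p.astype(int)
    t=near&(abs(z-z[near&(pi.max(-1)<85)&(z<25)&(z>5)].mean())<5)&(pi.max(-1)<95)
    M=cv2.morphologyEx(t.astype(np.uint8),cv2.MORPH_OPEN,np.ones((3,3)))>0
    print(n,M.sum(),np.median(z[M]),cv2.minAreaRect(W[M][:,:2].astype(np.float32)))
    h=near&(z>225)
    Q=W[h]; print("head",len(Q),Q.mean(0),Q.min(0),Q.max(0))
    tp=near&(z>270)&(pi.min(-1)>130); Q=W[tp]; c=Q.mean(0); u,sv,vt=np.linalg.svd(Q-c,full_matrices=False); print(len(Q),c,sv,vt)
    po=near&(z>60)&(z<180); print("post",np.median(W[po],0))
E
```

```text
scene 650 13.184261007157033 ((771.7765502929688, 33.38603973388672), (107.68896484375, 86.717041015625), 11.29685115814209)
head 900 [766.85268302  42.03249295 271.8026006 ] [714.62888287  -5.13443004 226.44958078] [804.0338064   65.77815234 301.94062064]
319 [771.36329323  28.91933965 288.49356062] [442.16871052 224.51670425 149.33584048] [[ 0.95659197  0.28764822  0.04680061]
 [ 0.28893782 -0.9570598  -0.02348362]
 [-0.03803596 -0.03598671  0.99862817]]
post [790.64909104  39.55977401  78.68640637]
side 277 16.0848762200294 ((766.7298583984375, 22.25527572631836), (108.98414611816406, 80.37416076660156), 11.816039085388184)
head 521 [746.80291133  16.44200603 278.51271375] [710.09193745 -11.15861007 232.39972669] [796.81036166  60.83657267 306.12962321]
283 [754.92451126  20.66187887 291.35408396] [348.96758927 277.6427358   80.04797372] [[-0.87579305 -0.37020674 -0.30973134]
 [-0.39325414  0.91933615  0.01312366]
 [ 0.27988875  0.13329674 -0.95073354]]
post [784.53667666  26.18894249  74.08407987]
```

>>> {"method": "move_arm", "body": {
  "steps": [0.06,-0.8,0.2,0,0,-0.93,0.06,-0.8,0.2,0,0,-0.93,0.06,-0.8,0.2,0,0,-0.93,0.06,-0.8,0.2,0,0,-0.93,0.06,-0.8,0.2,0,0,-0.93,0.06,-0.8,0,0,0,-0.93,0.06,-0.8,0,0,0,-0.93,0.06,-0.8,0,0,0,-0.93]
}}

```text
time: 12.65
ee_pos: [490.1, 98.6, 299.2]
eef_rot: [-0.001, 0.425, 0.905, -0.0]
force: [-0.0, 0.4, -1.7]
opening: 0.141
```

>>> {"method": "move_arm", "body": {
  "steps": [0.06,-0.8,0,0,0,-0.93,0.06,-0.8,0,0,0,-0.93,0.06,-0.8,0,0,0,-0.93,0.06,-0.8,0,0,0,-0.93,0.06,-0.8,0,0,0,-0.93,0,0,0,0.19,-0.94,0,0,0,0,0.19,-0.94,0,0,0,0,0.19,-0.94,0]
}}

```text
time: 13.45
ee_pos: [499.3, -20.5, 299.3]
eef_rot: [0.097, 0.622, 0.768, 0.117]
force: [1.2, 1.1, -1.1]
opening: 0.149
```

```bash
python3 - <<'E'
from snap import *
s,p,d,m,T=snap("wrist7"); print(s)
print(np.round(toolT(s),3))
for n in ["camera","lens","disc"]:
    print(n,[(round(x['score'],2),np.round(x['position']).tolist()) for x in look_for("wrist",n)])
E
```

```text
{'time': 13.45, 'q': array([ 0.61414395, -0.04416484, -0.56841954,  2.00960451, -0.12429088,
        0.87683521,  0.31767187]), 'qd': array([ 0.25279504, -0.62805021,  0.16430469,  0.72143617, -0.87662057,
       -1.11588427,  0.86042195]), 'joint_torque': array([-2.70313717e+00, -2.63257509e+01, -3.15913442e-02, -5.04796886e+01,
        3.08236666e+00,  2.29399770e+00, -3.33697535e+00]), 'ee_pos': array([499.26090956, -20.53166768, 299.3067417 ]), 'eef_rot': array([0.09658909, 0.62201316, 0.76821142, 0.11671073]), 'force': array([ 1.22182147,  1.14543243, -1.1135959 ]), 'wrist_torque': array([-0.04521986,  0.20697493,  0.03772813]), 'opening': 0.1489574523095672}
[[-2.08000e-01  9.33000e-01  2.94000e-01  4.99261e+02]
 [ 9.78000e-01  1.99000e-01  5.90000e-02 -2.05320e+01]
 [-3.00000e-03  2.99000e-01 -9.54000e-01  2.99307e+02]
 [ 0.00000e+00  0.00000e+00  0.00000e+00  1.00000e+00]]
camera [(0.83, [452.0, 181.0])]
lens [(0.87, [479.0, 206.0])]
disc [(0.76, [254.0, 228.0])]
```

View pics/wrist7.png

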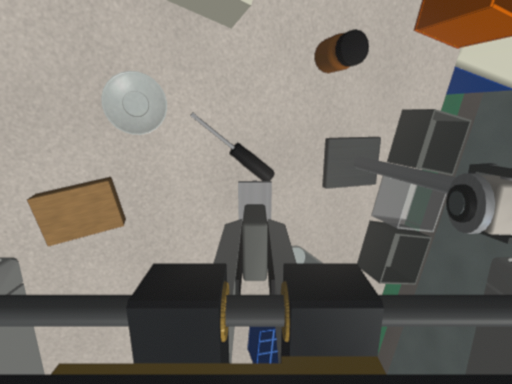

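The lens and ring show at (470,203) and the stand base at (352,162). The arm was still settling when I took that, so I'll wait and retake before measuring.

>>> {"method": "move_arm", "body": {
  "steps": [0,0,0,0,0,0,0,0,0,0,0,0,0,0,0,0,0,0]
}}

```text
time: 13.95
ee_pos: [499.7, -20.0, 299.7]
eef_rot: [0.095, 0.622, 0.769, 0.116]
force: [0.7, -0.1, -1.7]
opening: 0.145
```

```bash
python3 - <<'E'
from snap import *
s,p,d,m,T=snap("wrist8"); print(np.abs(s['qd']).max(),np.round(toolT(s),3).tolist())
W=cloud(d,m,T); z=W[...,2]; pi=p.astype(int)
near=(np.hypot(W[...,0]-775,W[...,1]-33)<110)
print("table",np.nanmedian(z[abs(z)<8]))
t=near&(abs(z-12)<6)&(pi.max(-1)<95)
M=cv2.morphologyEx(t.astype(np.uint8),cv2.MORPH_OPEN,np.ones((3,3)))>0
n,l,st,_=cv2.connectedComponentsWithStats(M.astype(np.uint8)); print(st)
print("base",M.sum(),np.median(z[M]),cv2.minAreaRect(W[M][:,:2].astype(np.float32)))
np.save("W8.npy",W)
c=cv2.resize(p[160:250,420:512,::-1],None,fx=6,fy=6,interpolation=cv2.INTER_CUBIC); cv2.imwrite("pics/c8.png",c)
h=near&(z>200); Q=W[h]; print(len(Q),Q.min(0),Q.max(0))
for r in range(165,245,4): print(r,' '.join(f"{W[r,c,0]:.0f}" for c in range(440,512,5)),'|',' '.join(f"{z[r,c]:.0f}" for c in range(440,512,5)))
E
```

```text
0.006267639103252814 [[-0.209, 0.934, 0.29, 499.72], [0.978, 0.2, 0.059, -19.98], [-0.002, 0.296, -0.955, 299.746], [0.0, 0.0, 0.0, 1.0]]
table -0.1557304783312361
[[     0      0    512    384 194203]
 [   391    127     14     36    170]
 [   324    138     56     50   2235]]
base 2405 13.482196434653986 ((793.269287109375, 34.00498580932617), (165.85275268554688, 97.6385498046875), 18.9145450592041)
4288 [713.16750138 -12.79568702 200.16686086] [778.17489813  61.32314656 288.69199238]
165 941 941 941 941 1919 1914 748 752 758 763 768 775 1918 1916 1916 | 40 50 60 69 -661 -632 235 237 237 239 241 241 -477 -455 -436
169 941 943 942 943 1916 1909 746 746 746 746 746 748 752 759 762 | 43 51 62 70 -652 -621 238 243 247 252 257 259 261 261 264
173 912 923 942 1907 1915 1919 751 749 747 747 746 745 745 745 747 | 69 70 64 -664 -644 -621 235 241 248 253 258 263 267 271 274
177 774 776 779 1904 727 723 721 719 724 747 753 756 761 746 746 | 184 190 193 -654 244 252 258 264 265 254 255 257 258 272 276
181 770 773 772 731 726 725 721 719 719 723 736 738 742 747 752 | 189 193 200 238 246 252 25
[... 1300 characters left out ...]
87
225 1912 1922 1912 735 731 728 725 724 720 724 737 738 742 747 750 | -652 -632 -600 250 258 264 271 276 282 284 280 283 285 286 288
229 1920 1915 1914 1918 732 729 726 723 725 729 738 742 744 748 752 | -651 -620 -594 -572 258 265 271 277 280 282 280 282 285 287 288
233 1920 1914 1918 1916 1921 730 727 729 759 759 740 743 746 749 754 | -643 -612 -590 -564 -544 266 272 275 261 265 281 283 285 287 288
237 1923 1917 1915 1913 1922 1916 1916 1924 1919 1913 759 759 758 757 763 | -638 -607 -581 -555 -537 -511 -489 -472 -448 -425 271 275 279 284 284
241 1911 1921 1924 1920 1917 1914 1918 1914 1915 1921 1915 1915 760 759 761 | -622 -603 -580 -553 -527 -503 -484 -460 -440 -424 -400 -381 280 284 287
```

View pics/c8.png

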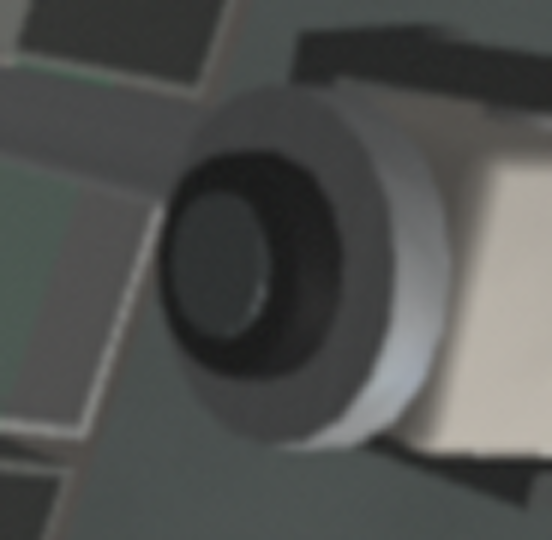

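```bash
cat > fit.py <<'E'
from snap import *
from scipy.optimize import least_squares
def plane_ransac(P,thr,rng,it=600,prior=None):
    best=None
    for _ in range(it):
        a=P[rng.choice(len(P),3,replace=False)]; n=np.cross(a[1]-a[0],a[2]-a[0]); L=np.linalg.norm(n)
        if L<20: continue
        n/=L
        if prior is not None:
            if abs(n@prior)<.93: continue
        k=abs((P-a[0])@n)<thr
        if best is None or k.sum()>best.sum(): best=k
    for _ in range(4):
        c=P[best].mean(0); n=np.linalg.svd(P[best]-c,full_matrices=False)[2][2]; best=abs((P-c)@n)<thr
    return c,n*np.sign(-n[0]),best
def analyse(tag):
    f=np.load(tag+".npz"); m=camera_model("wrist"); W=cloud(f['d'],m,f['T']); z=W[...,2]; pi=f['p'].astype(int)
    rng=np.random.default_rng(0)
    near=(abs(W[...,0]-735)<40)&(abs(W[...,1]-25)<60)&(z>215)
    P=W[near]; px=np.argwhere(near)
    # coarse ring
    prior=np.array([-.93,-.2,-.3]);prior/=np.linalg.norm(prior)
    xs=P@prior
    print("n",len(P))
    for y in range(2):
        c,n,k=plane_ransac(P,1.5,rng,prior=prior)
        Q=P[k]; 
        e1=np.cross([0,0,1],n); e1/=np.linalg.norm(e1); e2=np.cross(n,e1)
        uv=np.c_[(Q-c)@e1,(Q-c)@e2]; (cc,r)=cv2.minEnclosingCircle(uv.astype(np.float32))
        C=c+cc[0]*e1+cc[1]*e2
        print("plane",k.sum(),"n",np.round(n,4),"yaw",np.degrees(np.arctan2(-n[1],-n[0])),"tilt",np.arcsin(-n[2]),"C",np.round(C,1),"r",r,"uvext",uv.min(0),uv.max(0), "col/row",px[k].min(0),px[k].max(0))
        P=P[~k]; px=px[~k]
if __name__=="__main__":
    analyse(sys.argv[1])
E
python3 fit.py wrist8
```

```text
n 4251
plane 1060 n [-0.9182 -0.1929 -0.3458] yaw 11.863395614697057 tilt 0.35314146462943236 C [727.   15.4 257.2] r 30.8437442779541 uvext [-26.74372347 -40.45080107] [32.4969615  20.84470473] col/row [174 447] [234 488]
plane 727 n [-0.9246 -0.1943 -0.3276] yaw 11.867133022956446 tilt 0.3337267314920431 C [720.5  14.  254.7] r 19.14569091796875 uvext [-17.62077144 -20.9193358 ] [18.92051358 17.1576333 ] col/row [186 446] [222 471]
```

```bash
python3 - <<'E'
from snap import *
f=np.load("wrist8.npz"); m=camera_model("wrist"); W=cloud(f['d'],m,f['T']); z=W[...,2]; pi=f['p'].astype(int)
t=(abs(z-12)<6)&(np.hypot(W[...,0]-770,W[...,1]-28)<110)&(pi.max(-1)<95)
t[:,:320]=0;t[:,384:]=0
M=cv2.morphologyEx(t.astype(np.uint8),cv2.MORPH_OPEN,np.ones((3,3)))>0
print(M.sum(),np.median(z[M]),cv2.minAreaRect(W[M][:,:2].astype(np.float32)))
cn,_=cv2.findContours(M.astype(np.uint8),0,2); print(cv2.approxPolyDP(max(cn,key=len),4,True)[:,0].tolist())
for q in cv2.approxPolyDP(max(cn,key=len),4,True)[:,0]: print(np.round(W[q[1],q[0]],1))
E
```

```text
2235 13.501132130619737 ((769.0770874023438, 26.155555725097656), (107.88006591796875, 86.87339782714844), 11.778327941894531)
[[327, 139], [324, 187], [375, 183], [375, 174], [358, 170], [354, 163], [358, 157], [377, 160], [379, 138]]
[709.2  56.6   7.8]
[726.5 -26.9   8.8]
[829.1  -3.7  14.1]
[822.8  12.9  14.6]
[785.1  14.3  12.5]
[771.2  25.4  14.3]
[775.7  37.2  14.9]
[818.1  38.8  14.8]
[810.1  77.8  13.3]
```

```bash
python3 - <<'E'
from snap import *
f=np.load("wrist8.npz"); m=camera_model("wrist"); W=cloud(f['d'],m,f['T'])
a=np.radians(11.8);t=.345
xf=np.array([np.cos(t)*np.cos(a),np.cos(t)*np.sin(a),np.sin(t)]); yf=np.array([-np.sin(a),np.cos(a),0]); zf=np.cross(xf,yf)
O=np.array([720.5,14,254.7]); F=(W-O)@np.array([xf,yf,zf]).T
for r in range(172,240,3): print(r,' '.join(f"{F[r,c,0]:5.1f}" if abs(F[r,c,0])<60 else "  .  " for c in range(444,512,3)))
print()
for r in range(172,240,6): print(r,' '.join(f"{F[r,c,1]:.0f},{F[r,c,2]:.0f}" for c in range(444,500,4)))
for r in (186,192,198,204,210,216,222): print(f['p'][r,444:492:2].max(-1).tolist())
E
```

```text
172   .     .     .     .     .     .     .     .    26.8  27.7  26.7  27.7  28.0  29.4  30.9  31.1  32.4  33.4  34.1  35.2  35.5  36.9  38.3
175   .     .     .     .     .     .     7.8   7.8   6.6   7.6  10.7  12.9  35.9  39.1  44.8  47.6  32.7  34.0  34.4  34.8  36.8  36.2  37.4
178  30.9  33.3  36.2  37.9   7.7   6.7   5.9   6.6   6.9   6.8   7.5   8.1  11.1  13.8  28.0  31.7  35.1  37.7  40.5  37.0  38.4  35.9  36.7
181  30.1  32.1  33.0   7.7   7.4   7.1   8.1   7.6   7.3   6.9   6.9   6.4   9.1  11.7  14.3  24.3  24.9  27.3  29.9  34.0  35.4  38.9  41.7
184  28.8  30.4  32.5   7.2   7.1   6.8   7.1   7.6   7.9   7.5   7.0   6.6   7.2   9.7  11.9  21.1  21.7  22.1  23.2  24.9  26.5  29.4  31.4
187  29.4  29.3   8.0   0.4   0.4   0.1   0.4   3.0   5.0   7.2   7.2   7.3   7.2   8.2  10.2  12.5  20.8  20.7  21.4  22.2  25.8  28.1  30.2
190  29.0  30.8  -0.1   0.1  -0.2   0.3  -0.5   0.4   4.0   5.9   6.5   6.9   7.2   6.7   8.9  12.0  20.2  21.0  22.0  23.5  25.5  27.5  30.4
193  32.5  32.5   0.9  -0.4  -1.1  -0.0   0.2   0.3   1.3   3.6   7.2   6.7   6.8   6.8   8.3  11.5  13.8 
[... 3371 characters left out ...]

[72, 74, 72, 69, 62, 47, 36, 31, 29, 30, 29, 34, 51, 61, 64, 65, 65, 65, 64, 82, 86, 86, 86, 82]
[80, 77, 56, 29, 32, 41, 45, 42, 34, 28, 28, 30, 31, 30, 30, 52, 65, 64, 64, 66, 86, 101, 101, 99]
[107, 86, 31, 50, 50, 51, 51, 50, 51, 51, 35, 29, 29, 34, 33, 33, 50, 63, 65, 65, 69, 108, 110, 112]
[97, 52, 39, 52, 51, 50, 51, 50, 50, 53, 54, 29, 30, 38, 37, 37, 42, 65, 65, 64, 65, 117, 128, 125]
[79, 64, 31, 47, 51, 50, 51, 50, 51, 70, 41, 30, 32, 41, 46, 45, 54, 66, 64, 65, 73, 137, 144, 140]
[79, 80, 65, 33, 31, 32, 37, 40, 31, 29, 29, 31, 38, 40, 40, 57, 66, 66, 65, 64, 123, 163, 163, 157]
[80, 80, 80, 74, 65, 61, 48, 41, 40, 40, 42, 46, 54, 65, 64, 66, 66, 64, 67, 136, 175, 175, 173, 152]
```

```bash
cat > fit2.py <<'E'
from snap import *
from scipy.optimize import least_squares
def fit(tag,O=np.array([720.5,14,254.7])):
    f=np.load(tag+".npz"); m=camera_model("wrist"); W=cloud(f['d'],m,f['T']).reshape(-1,3)
    def fr(a,t): 
        xf=np.array([np.cos(t)*np.cos(a),np.cos(t)*np.sin(a),np.sin(t)]); yf=np.array([-np.sin(a),np.cos(a),0]); return np.array([xf,yf,np.cross(xf,yf)])
    a,t=np.radians(11.8),.345
    W=W[np.linalg.norm(W-O,axis=1)<45]
    for _ in range(4):
        F=(W-O)@fr(a,t).T; r=np.hypot(F[:,1],F[:,2])
        A=(abs(F[:,0]-7)<1.8)&(r<29); B=(abs(F[:,0])<1.8)&(r<17.5)
        def res(v):
            R_=fr(v[0],v[1])[0]; return np.r_[(W[A]-O)@R_-v[2]-7.3,(W[B]-O)@R_-v[2]]
        s=least_squares(res,[a,t,0],loss='soft_l1'); a,t=s.x[:2]; O=O+fr(a,t)[0]*s.x[2]
        F=(W-O)@fr(a,t).T
        # centre: ring + lens outer edges, soft: count maximisation
        best=None
        for dy in np.arange(-4,4.1,.25):
            for dz in np.arange(-4,4.1,.25):
                r=np.hypot(F[:,1]-dy,F[:,2]-dz)
                k=((abs(F[:,0]-7)<1.5)&(r<30)).sum()-2*((abs(F[:,0]-7)<1.5)&(r>30)).sum()+((abs(F[:,0])<1.5)&(r<18)).sum()-2*((abs(F[:,0])<1.5)&(r>18)).sum()
                if best is None or k>best[0]: best=(k,dy,dz)
        O=O+fr(a,t)[1]*best[1]+fr(a,t)[2]*best[2]
    print("yaw",np.degrees(a),"tilt",t,"lens",O,A.sum(),B.sum(),best)
    pin=O+45*fr(a,t)[0]; foc=O-130*fr(a,t)[0]; print("pin",pin,"focus",foc); return a,t,O,foc,fr(a,t)
if __name__=="__main__": fit(sys.argv[1])
E
python3 fit2.py wrist8
```

```text
yaw 11.84968132245782 tilt 0.3518945671746033 lens [720.03687279  14.92382152 254.87057491] 981 655 (np.int64(1637), np.float64(0.0), np.float64(0.0))
pin [761.37913562  23.59808952 270.38103522] focus [600.60366907 -10.13517493 210.06257847]
```

```bash
cat > tgt.py <<'E'
from fit2 import *
s=bot.observe(); T=toolT(s)
a,t,O,foc,Fr=fit("wrist8"); 
xf,yf,zf=Fr; Rt=np.c_[yf,xf,-zf]
L=65.6
goal=foc+L*zf
rv=(R.from_matrix(Rt@T[:3,:3].T)).as_rotvec()
print("goal",goal,"now",T[:3,3],"d",goal-T[:3,3],"units",(goal-T[:3,3])/30,"rot deg",np.degrees(rv),"units",np.degrees(rv)/6)
E
python3 tgt.py; python3 - <<'E'
from snap import *
f=np.load("wrist8.npz"); m=camera_model("wrist"); C=cloud(f['d'],m,np.array(m['hand_eye']))
k=(abs(C[...,0])<40)&(abs(C[...,1])<15)&(C[...,2]>-32)&(C[...,2]<40)
Q=C[k]; print(len(Q),Q.min(0),Q.max(0))
h=np.histogram(Q[:,2],bins=np.arange(-32,42,2)); print(list(zip(h[1],h[0])))
t=k&(abs(C[...,2]+20.4)<4); print("top",t.sum(),np.median(C[t],0),cv2.minAreaRect(C[t][:,:2].astype(np.float32)))
t=k&(abs(C[...,2]-18.6)<5)&(C[...,0]>5); Q=C[t]; print("collar",t.sum(),np.median(Q,0),Q.min(0),Q.max(0)); c=Q.mean(0); print(np.linalg.svd(Q-c,full_matrices=False)[2][2])
print(f"edges",np.argwhere(t).min(0),np.argwhere(t).max(0))
E
```

```text
yaw 11.84968132245782 tilt 0.3518945671746033 lens [720.03687279  14.92382152 254.87057491] 981 655 (np.int64(1637), np.float64(0.0), np.float64(0.0))
pin [761.37913562  23.59808952 270.38103522] focus [600.60366907 -10.13517493 210.06257847]
goal [578.47470769 -14.77818497 271.64270129] now [499.65865389 -20.0367289  299.75683984] d [ 78.8160538    5.25854392 -28.11413855] units [ 2.62720179  0.1752848  -0.93713795] rot deg [ 0.75397844 -2.8526526  -0.19071494] units [ 0.12566307 -0.4754421  -0.03178582]
3633 [-18.24795088 -14.98185118 -31.90017026] [31.7978908  14.97504011 22.02631045]
[(np.int64(-32), np.int64(69)), (np.int64(-30), np.int64(46)), (np.int64(-28), np.int64(53)), (np.int64(-26), np.int64(53)), (np.int64(-24), np.int64(72)), (np.int64(-22), np.int64(935)), (np.int64(-20), np.int64(610)), (np.int64(-18), np.int64(82)), (np.int64(-16), np.int64(69)), (np.int64(-14), np.int64(73)), (np.int64(-12), np.int64(62)), (np.int64(-10), np.int64(63)), (np.int64(-8), np.int64(55)), (np.int64(-6), np.int64(57)), (np.int64(-4), np.int64(54)), (np.int64(-2), np.int64(44)), (np.int64(
[... 221 characters left out ...]
1)), (np.int64(16), np.int64(760)), (np.int64(18), np.int64(38)), (np.int64(20), np.int64(20)), (np.int64(22), np.int64(1)), (np.int64(24), np.int64(0)), (np.int64(26), np.int64(0)), (np.int64(28), np.int64(0)), (np.int64(30), np.int64(0)), (np.int64(32), np.int64(0)), (np.int64(34), np.int64(0)), (np.int64(36), np.int64(0)), (np.int64(38), np.int64(0))]
top 1697 [  3.33751721   0.06274645 -20.18907199] ((0.7407245635986328, 2.4938220977783203), (28.53272819519043, 37.06718444824219), 71.94114685058594)
collar 964 [22.80577519 -0.57791338 16.71770819] [  5.27919911 -11.32302563  13.76995045] [31.7978908  10.70390201 22.02631045]
[ 0.03562801 -0.00285167 -0.99936105]
edges [181 238] [220 271]
```

```bash
cat > held.py <<'E'
from snap import *
def held(tag):
    f=np.load(tag+".npz"); m=camera_model("wrist"); C=cloud(f['d'],m,np.array(m['hand_eye']))
    def pl(k,nm,thr=1.2):
        Q=C[k]
        for _ in range(5):
            c=Q.mean(0); n=np.linalg.svd(Q-c,full_matrices=False)[2][2]; n*=-np.sign(n[2])
            Q=C[k]; Q=Q[abs((Q-c)@n)<thr]
        print(tag,nm,len(Q),"n",np.round(n,4),"c",np.round(c,2),"min",np.round(Q.min(0),1),"max",np.round(Q.max(0),1),"z@0",round(c[2]+(n[0]*c[0]+n[1]*c[1])/n[2],2))
    pl((abs(C[...,0])<17)&(abs(C[...,1])<6)&(abs(C[...,2]+20.4)<3),"top")
    pl((C[...,0]>19)&(C[...,0]<31)&(abs(C[...,1])<10)&(abs(C[...,2]-16.6)<4),"collar")
for t in sys.argv[1:]: held(t)
E
python3 held.py wrist6 wrist8
python3 - <<'E'
from snap import *
f=np.load("wrist6.npz"); m=camera_model("wrist"); W=cloud(f['d'],m,f['T'])
for k,nm in (((abs(W[...,2])<6),"table"),((abs(W[...,2]-100)<4)&(abs(W[...,0]-476)<60)&(abs(W[...,1]-291)<110),"rack")):
    Q=W[k]; Q=Q[::max(1,len(Q)//5000)]; c=Q.mean(0); print(nm,np.linalg.svd(Q-c,full_matrices=False)[2][2],c)
E
```

```text
wrist6 top 1151 n [ 0.002   0.0159 -0.9999] c [  0.58  -0.04 -20.21] min [-17.   -6.  -21.5] max [ 17.    6.  -18.9] z@0 -20.21
wrist6 collar 520 n [ 0.0038 -0.0121 -0.9999] c [25.01  0.09 16.76] min [19.1 -9.8 15.5] max [31. 10. 18.] z@0 16.67
wrist8 top 1147 n [-0.0025  0.0143 -0.9999] c [  0.57  -0.05 -20.25] min [-16.9  -6.  -21.4] max [ 17.   6. -19.] z@0 -20.25
wrist8 collar 515 n [-1.540e-02  7.000e-04 -9.999e-01] c [25.04  0.03 16.65] min [19.  -9.9 15.5] max [31.  10.  17.9] z@0 17.03
table [1.54412934e-03 3.03601673e-04 9.99998762e-01] [4.63764477e+02 2.50208595e+02 3.77811394e-02]
rack [1.45436645e-03 4.14745828e-04 9.99998856e-01] [470.56868175 291.92195503 100.00841936]
```

Ring fit gives yaw 11.85°, tilt 0.352 and pin height 270.4, which agrees with the stated 270. The holder is square in the hand. Approaching the focus.

>>> {"method": "move_arm", "body": {
  "steps": [0.5,0.03,-0.15,0.06,-0.24,-0.016,0.6,0.04,-0.2,0.06,-0.235,-0.016,0.6,0.04,-0.22,0,0,0,0.5,0.035,-0.2,0,0,0,0.427,0.03,-0.167,0,0,0,0,0,0,0,0,0,0,0,0,0,0,0,0,0,0,0,0,0]
}}

```text
time: 14.8
ee_pos: [577.9, -15.1, 272.1]
eef_rot: [0.111, 0.621, 0.764, 0.136]
force: [-0.1, 0.4, -1.7]
opening: 0.144
```

```bash
python3 -c "
from snap import *
snap('wrist9'); snap('scene9','scene'); snap('side9','side')
p=np.load('scene9.npz')['p']; cv2.imwrite('pics/s9.png',cv2.resize(p[100:300,130:400,::-1],None,fx=2.9,fy=2.9,interpolation=cv2.INTER_CUBIC))"
python3 tgt.py; python3 fit2.py wrist9; python3 held.py wrist9
```

```text
yaw 11.84968132245782 tilt 0.3518945671746033 lens [720.03687279  14.92382152 254.87057491] 981 655 (np.int64(1637), np.float64(0.0), np.float64(0.0))
pin [761.37913562  23.59808952 270.38103522] focus [600.60366907 -10.13517493 210.06257847]
goal [578.47470769 -14.77818497 271.64270129] now [578.02506592 -15.14163    272.27043729] d [ 0.44964178  0.36344502 -0.627736  ] units [ 0.01498806  0.01211483 -0.02092453] rot deg [0.08805009 0.07436152 0.04243684] units [0.01467501 0.01239359 0.00707281]
yaw 11.80168146021646 tilt 0.35055319373268384 lens [719.94063801  15.15893058 255.12041364] 1206 776 (np.int64(1975), np.float64(0.0), np.float64(0.0))
pin [761.31048156  23.80280826 270.57419709] focus [600.42775663  -9.8122716  210.47615033]
wrist9 top 1143 n [ 0.0034  0.0181 -0.9998] c [  0.67  -0.03 -20.22] min [-17.   -6.  -21.4] max [ 17.    5.8 -18.9] z@0 -20.22
wrist9 collar 527 n [ 1.1e-03 -5.0e-04 -1.0e+00] c [25.05 -0.03 16.71] min [19.  -9.9 15.5] max [31.  10.  17.9] z@0 16.68
```

View pics/wrist9.png

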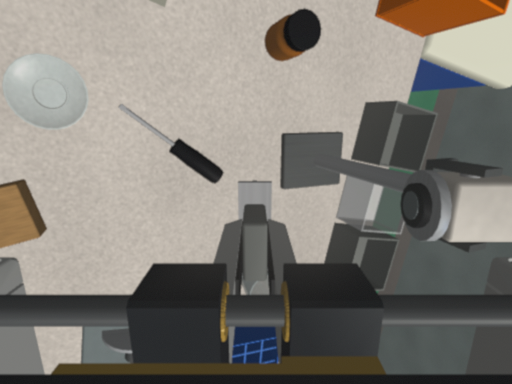

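View pics/s9.png

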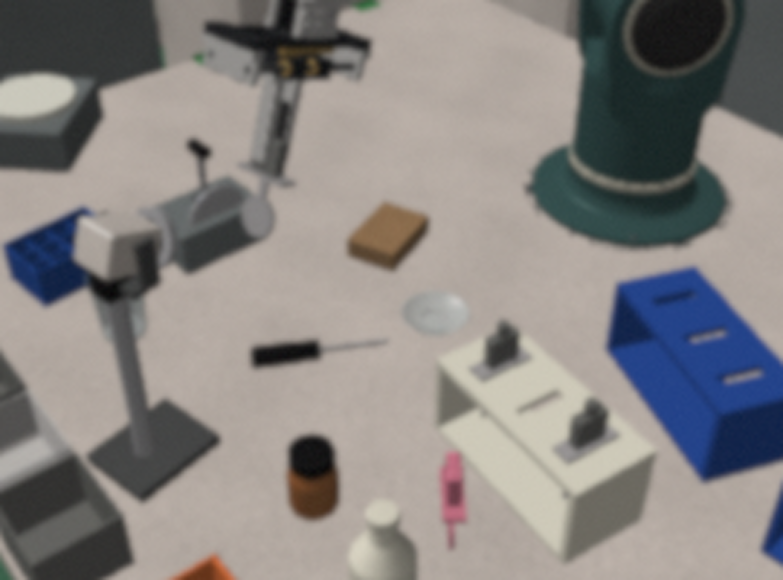

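```bash
python3 - <<'E'
from snap import *
m=camera_model("scene"); f=np.load("scene9.npz"); W=cloud(f['d'],m); p=f['p'].astype(int)
ex=np.array([600.5,-10,210.2])
k=(np.linalg.norm(W-ex,axis=-1)<35)
P=W[k]; 
for _ in range(6):
    c=P.mean(0); n=np.linalg.svd(P-c,full_matrices=False)[2][2]; Q=W[k]; P=Q[abs((Q-c)@n)<3]
n*=np.sign(n[0]); print(len(P),"mean",c,"n",n,"yaw",np.degrees(np.arctan2(n[1],n[0])),"tilt",np.arcsin(n[2]))
kk=k.copy(); kk[k]=abs((W[k]-c)@n)<4; a=np.argwhere(kk); print(a.min(0),a.max(0))
e1=np.cross([0,0,1],n);e1/=np.linalg.norm(e1);e2=np.cross(n,e1)
uv=np.c_[(P-ex)@e1,(P-ex)@e2]; low=uv[uv[:,1]<15]; print("circle",cv2.minEnclosingCircle(low.astype(np.float32)), "normal off",(c-ex)@n)
E
python3 fit2.py wrist9 >/dev/null
```

```text
135 mean [599.25697831  -6.43629765 212.93997975] n [0.92149421 0.19453725 0.3361602 ] yaw 11.920714018468908 tilt 0.3428368501094852
[164 213] [181 224]
circle ((2.7779629230499268, 0.3800754249095917), 22.272260665893555) normal off 0.46890772388362173
```

```bash
python3 - <<'E'
from fit2 import *
a,t,O,foc,Fr=fit("wrist9")
for tag,n in (("wrist9","wrist"),("scene9","scene"),("side9","side")):
    m=camera_model(n); f=np.load(tag+".npz"); T=f['T']; F=((cloud(f['d'],m,T))-O)@Fr.T; p=f['p'].astype(int)
    k=(F[...,0]>22)&(F[...,0]<90)&(abs(F[...,1])<45)&(abs(F[...,2])<45)
    w=k&(p.min(-1)>135)
    Q=F[w]; top=Q[Q[:,2]>np.percentile(Q[:,2],40)]
    print(n,w.sum(),np.percentile(Q,[1,50,99],axis=0).round(1).tolist(), "xy rect", cv2.minAreaRect(top[:,:2].astype(np.float32)))
    r=(abs(F[...,0]-10)<4)&(np.hypot(F[...,1],F[...,2])<40)
    if r.sum(): print(" ring",r.sum(),np.percentile(F[r],[2,98],axis=0).round(1).tolist())
    d=(np.linalg.norm(F-[-130,0,0],axis=-1)<30); Q=F[d]; print(" disc",d.sum(),np.percentile(Q,[3,50,97],axis=0).round(1).tolist() if d.sum() else "")
E
```

```text
yaw 11.80168146021646 tilt 0.35055319373268384 lens [719.94063801  15.15893058 255.12041364] 1206 776 (np.int64(1975), np.float64(0.0), np.float64(0.0))
pin [761.31048156  23.80280826 270.57419709] focus [600.42775663  -9.8122716  210.47615033]
wrist 3237 [[23.7, -23.9, 19.1], [44.8, -1.3, 20.8], [69.0, 21.9, 22.3]] xy rect ((46.58592987060547, -0.6605167388916016), (47.77399826049805, 45.94652557373047), 0.3782758116722107)
 ring 1727 [[6.4, -27.1, -19.8], [13.6, 28.2, 28.6]]
 disc 5 [[-132.8, 20.2, -4.1], [-131.2, 20.3, -3.6], [-129.7, 20.4, -3.2]]
scene 281 [[26.4, -20.3, -16.5], [79.2, 3.4, 17.8], [83.0, 24.6, 21.9]] xy rect ((55.11268615722656, -1.266744613647461), (61.3366813659668, 49.726898193359375), 8.054183006286621)
 ring 57 [[6.3, -14.6, -18.6], [13.9, 33.2, 27.4]]
 disc 140 [[-132.2, -17.4, -18.5], [-129.6, 3.6, 2.1], [-126.2, 23.4, 25.0]]
side 256 [[22.9, -27.9, -17.1], [49.0, -4.7, 22.4], [79.5, 35.1, 29.8]] xy rect ((51.035675048828125, 0.9695720672607422), (56.79249572753906, 48.51382827758789), 0.9231424331665039)
 ring 96 [[6.1, -26.8, -25.1], [13.7, 30.5, 32.0]]
 disc 91 [[-134.8, -17.2, -15.1], [-131.8, 0.6, 6.3], [-127.6, 21.5, 25.2]]
```

```bash
python3 -c "
from bench import bot
s=bot.observe();print(s['time'],s['ee_pos'],s['opening']);print(bot.sign_off())"
```

```text
14.95 [578.02506592 -15.14163    272.27043729] 0.14739650288897627
the job is handed in; nothing more can be done
None
```

I set the dimmer lever upright. Then I drew the disc holder with no stud (the middle one) out of the white rack. It is now held at the camera's focus point with a 40 N grip. I handed the job in at 14.95 s, still holding it.

- **Lever:** after I let go, the grip bar and the box centre both measured x = 529.7 mm. I did not measure it again later, but it looked unchanged in the last scene picture.
- **Disc pose:** by the wrist camera, the disc centre is within about 1 mm of the focus point and the orientation within about 0.2°.
- **Second check:** the scene camera put the disc plane at yaw 11.9° and tilt 0.343 rad, against 11.8° and 0.351 rad measured on the lens ring. The distance to the lens agreed within 0.5 mm.
- **Disagreement:** the scene camera showed the disc about 3 mm to one side. It also showed the camera head about 2 mm to the same side, so I took this as a calibration offset and made no correction.
- **Stand base:** its centre lies about 8 mm from the cross-pin position I worked out. I relied on the lens itself, because the pin height came out at 270.6 mm against the stated 270 mm.
- **Everything else:** in the last scene picture, the other two holders and the rest of the bench looked untouched.

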